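# Put the toothbrush on charge and switch the charger on

### The arm

A 7-joint arm with a two-finger parallel gripper is mounted at the origin on the work surface. World frame = base frame: x ahead of the robot, y to its left, z up, the work surface at z = 0. Lengths are in m, angles in rad, forces in N, time in s.
With the tool pointing down it reaches from about 0.425 to 0.875 m from the base axis. Payload 8.4 kg.
Tool frame: the origin (TCP) lies between the finger pads; the fingertips stand 11 mm ahead of it and the grasp point (between the pads) lies 8 mm behind it (manip.tip_reach is the z of the fingertips in the tool frame, in m); z points along the fingers, y is the line along which they close (so a half turn about z gives the same grasp; the last joint's range is limited). The gripper opens to 87 mm and grips with 3 to 60 N. Pads are 19 mm wide; open, the fingers measure 117 mm over their backs; the gripper's body (75 mm by 190 mm) begins 51 mm behind the grasp point.
Start: joints at [1.197, 0.333, 0.04, 1.465, -0.013, 1.343, -0.059], TCP at [0.176, -0.626, 0.234] pointing down, gripper open.
Joint ranges: [-2.58, 2.58], [-0.38, 2.09], [-1.3, 1.39], [0.25, 2.4], [-1.5, 4.64], [0.08, 2.09], [-2.65, 2.65]. Speed limits (rad/s): [2.22, 2.22, 2.79, 2.79, 3.14, 3.14, 3.14].

### API

Orientations are given as a 3x3 rotation matrix whose columns are the frame's x, y, z axes.
In Python, from station import manip gives the robot as it stands.
- The arm moves only by the tool servo_tool, never from a script. Its argument "series" is a list of rows, each a list of 7 numbers: the turn, a rotation vector about the tool's x, y, z in a scale on which 1.0 is 180 degrees, then the shift along the tool's x, y, z in parts of the range, where 1.0 means 30 cm, then the closure, from -1 (fully open) to 1 (shut). In form: [[wx, wy, wz, x, y, z, gripper], ...]. A call has 1 to 5 rows; each row is the pose to reach, as a shift and turn from the pose commanded when the call began, along the tool's axes at that moment; what a row does not reach only later rows make up. A row lasts 1/10 s, in which the tool goes at most 50 mm and 8.59 degrees, less where a joint would pass 70% of its speed; a pose out of reach is approached as far as the arm can. A call with a gripper value outside its range is refused whole. The fingers move at their own pace and stop on an object; "squeeze" is the grip in N (left out, the last holds). Time passes only in rows, so rows that repeat a pose let the fingers close. It gives the time, the measured TCP pose, the force, the opening and the grip force at its end, in the units of the state.
- manip.get_obs(): the state, without advancing time (a new reading comes with each control period).
- manip.grab_frame(name): name is "scene" or "top" or "wrist"; returns a dict with "frame" (480x640x3 uint8, red, green, blue), "fovy" (degrees; the focal length in pixels is half the picture's height over the tangent of half this angle, whatever the lens; pixels are square), "cx", "cy" (the principal point, pixels), "pose" (4x4, takes a point from camera to world coordinates). Camera axes: x right, y down, z forward; pixel columns grow to the right and rows downward; lengths in m; the calibration is good to about 2 mm. A picture is of the moment at which its call begins. There is no depth.
- manip.finish_job(): hands the job in; it is judged then, once.
Trained networks look in the newest picture that a camera, given by its name, has taken for a name from the list of things; names that differ only in an ending like _2 or _b are one class to them, and where a whole thing is asked for, a point or a joint stands for the part that bears it (a point fixed in the world has none). Each returns a list of dicts, best first, with "confidence" (0 to 1); they miss things now and then, are a little off and sometimes report something else, mostly with a low value. They report only what shows in the picture. A call takes as long as a camera call. They do not tell look-alikes from the thing itself.
- manip.look_for(camera, target): "at" ([x, y, z] in m, in world coordinates, good to about 4 mm: the middle of the surface that is visible of it).
- manip.cut_out(camera, target): "mask" (480x640 bool, what is visible of it).
- manip.pinpoint(camera, target): "at" ([x, y, z] in m, in world coordinates, good to about 4 mm: a listed point, or the origin of a listed thing).
The state is a dict: "t": time; "joints": joint angles; "qvel": joint speeds; "tau": joint torques, N m; "tool_pos": TCP position; "tool_rot": TCP orientation; "force": force on the tool from outside, world axes, zero at the start; "wrist_torque": the same for the moment, N m; "finger_gap": finger opening in m; "grasp_force": force on a finger pad.
Only numpy, scipy, OpenCV 4.12 (cv2) and the standard library are available. Lean on these libraries where they do the work, as an engineer would, in place of code of your own. Each camera call takes 0.05 s, during which the arm holds its last target. There are 200 camera calls.

### The job

Stand the white electric toothbrush handle upright in the round well of the charging station, lowered gently until its foot rests on the well's floor, and let go of it. Then switch the station on: with the fingertips alone, slowly press down the raised, red-marked end of its black rocker until it snaps over and stays, without leaning hard on it (the height its pedestal is set to is not known). Leave the lotion bottle and the tumbler standing where they are.

Things in the scene. Friction and masses are not known exactly. Their poses are not given: they have to be found in the camera images.
- station: White charging station fixed to the counter, 95 (its x) by 250 (its y) by 40 mm high; it cannot be moved. Origin at the centre of its underside, z up. The well is at its +y end, the rocker switch at its -y end.
- well_mouth (a point): Centre of the well's mouth, level with the station's top face (40 mm above the counter). The well is a round upright hole 35 mm across with a 2 mm chamfer.
- well_floor (a point): Centre of the well's flat blue floor, 28 mm below its mouth and 12 mm above the counter.
- switch_mid (a point): Point of the station's top face (40 mm above the counter) under the rocker's middle; axes as the station's. The rocker sits on a grey height-adjustable pedestal, 46 (x) by 80 (y) mm, that stands proud of the top face by an amount that varies and is not measured: the rocker's pivot is 8 to 33 mm above this point. Pressing does not move it. Press at 10 mm/s or slower: the stop is hard.
- rocker (a joint): Angle (rad) of the black rocker, 36 (x) by 70 (y) mm, about a pivot along the station's x at its middle: 0 off, red-marked end (station's -y side) raised; 0.32 on, that end about 11 mm lower, at a hard stop. Upper face 9 mm above the pivot. Over-centre: resists about 5 N pressed 22 mm from the pivot, ever less up to 0.16 (level), then snaps over by itself. Over 20 N on it breaks it.
- brush: White electric toothbrush handle, no head, blue band, upright and loose on the counter: round, 32 mm in diameter up to 96 mm, tapering to 22 mm at 108 mm, then a 6 mm steel pin to 120 mm; foot chamfered 3 mm. 0.1 to 0.2 kg. Origin at the centre of its foot, z along the handle to the pin. Never press it on the station with over 25 N.
- lotion: Amber lotion bottle, white cap, 52 mm in diameter, 115 mm high, loose on the counter; origin at the centre of its foot. Leave alone.
- tumbler: Blue ceramic tumbler, 72 mm across its mouth, 95 mm high, loose on the counter; origin at the centre of its foot. Leave alone.
Mind the look-alikes: they are no part of the job. Several things look just like the brush: the one meant starts farthest from the robot's base.

How it is judged:
On the way, in this order (a step that is already met when the one before it is completed fails the run):
1. the brush stands on the well's floor, let go of (horizontal distance between brush and well_floor below 0.004 m and z of brush in the frame of well_floor below 0.003 m and angle between brush's own z axis and vertical below 0.08 rad and contact force between the fingers and brush below 0.2 N), for 0.2 s.
2. the rocker is snapped over to on (value of joint rocker above 0.28 rad), for 0.2 s.
At the end, for the whole second after the job is handed in: The brush handle stands upright (within 0.08 rad) and still in the well, its foot within 3 mm of the floor's height and 4 mm of its centre; the rocker rests on (above 0.28 rad); lotion and tumbler stand within 20 mm of where they were (horizontal distance between brush and well_floor below 0.004 m and z of brush in the frame of well_floor below 0.003 m and angle between brush's own z axis and vertical below 0.08 rad and linear speed of brush below 0.02 m/s and value of joint rocker above 0.28 rad and distance of each of lotion, tumbler from where it was at the start of the episode below 0.02 m and angle between each of lotion, tumbler's own z axis and vertical below 0.1 rad); the robot touches nothing.
It fails at once if the rocker was pressed with more than 20 N (contact force between anything else and rocker above 20 N).
It fails at once if the rocker was pushed with the brush instead of a fingertip (contact force between brush and rocker above 0.5 N).
It fails at once if the brush was forced into or against the station with more than 25 N (contact force between brush and station above 25 N).
It fails at once if the lotion bottle was moved or tipped (distance of lotion from where it was at the start of the episode above 0.02 m or angle between lotion's own z axis and vertical above 0.25 rad).
It fails at once if the tumbler was moved or tipped (distance of tumbler from where it was at the start of the episode above 0.02 m or angle between tumbler's own z axis and vertical above 0.25 rad).
It also fails if it takes over 58 s, if anything falls off the work surface, if the arm or the gripper's body presses on something with over 40 N, if the wrist force passes 120 N, or if a joint passes its speed limit or range.

## Working session

There is one attempt and no reset: what is moved stays moved. The work goes in short steps, Python scripts to look and compute and a tool call to move; the robot and the scene stay as the last step left them, time stands still between calls to the robot, and variables do not carry over. Pictures are saved under pics/ and viewed, at most 10 in all, crops included, and the job is handed in when it is done.

Besides the shell and the picture viewer there is one more tool, called after "Request:" by a JSON object that holds its "fn" and its "kwargs". servo_tool: Moves the arm, as the interface text tells. Its arguments: {"type":"object","properties":{"series":{"type":"array"},"squeeze":{"type":"number"}},"required":["series"]}

```bash
mkdir -p pics
cat > h.py <<'E'
import numpy as np, cv2
from station import manip
np.set_printoptions(precision=4,suppress=True)
def save(cam,fn):
    f=manip.grab_frame(cam); cv2.imwrite(fn,f["frame"][:,:,::-1]); return f
def K(f):
    F=240/np.tan(np.radians(f["fovy"])/2); return F
def proj(f,p):
    T=np.linalg.inv(f["pose"]); c=T[:3,:3]@np.array(p)+T[:3,3]; F=K(f)
    return np.array([f["cx"]+F*c[0]/c[2], f["cy"]+F*c[1]/c[2]])
def ray(f,u,v,z):
    F=K(f); d=f["pose"][:3,:3]@np.array([(u-f["cx"])/F,(v-f["cy"])/F,1]); o=f["pose"][:3,3]
    return o+d*(z-o[2])/d[2]
E
python3 - <<'E'
from h import *
o=manip.get_obs(); print(o["tool_pos"],o["tool_rot"],o["t"],manip.tip_reach,o["force"])
for c in("scene","top"):
    f=save(c,f"pics/{c}0.png"); print(c,f["pose"],f["fovy"])
    for n in("brush","lotion","tumbler","well_mouth","well_floor","switch_mid","station"):
        for d in manip.pinpoint(c,n): print(n,np.array(d["at"]),round(d["confidence"],2), proj(f,d["at"]).round())
E
```

```text
[ 0.1762 -0.6252  0.2327] [[ 0.9625  0.2713 -0.0005]
 [ 0.2713 -0.9625  0.0015]
 [-0.0001 -0.0016 -1.    ]] 0.0 0.011 [ 0.2276 -0.0903 -0.3268]
scene [[-0.4535  0.6135 -0.6465  1.1908]
 [ 0.891   0.3286 -0.3132  0.4343]
 [ 0.0203 -0.7181 -0.6956  0.8434]
 [ 0.      0.      0.      1.    ]] 46.73440042828598
brush [ 0.4541  0.1762 -0.    ] 0.9 [362. 271.]
brush [0.3877 0.1176 0.002 ] 0.62 [350. 241.]
brush [ 0.3643  0.1974 -0.0029] 0.6 [388. 248.]
lotion [0.5129 0.3788 0.0057] 0.6 [449. 327.]
tumbler [0.6011 0.2173 0.0022] 0.9 [351. 330.]
well_mouth [ 0.5567 -0.0374  0.0387] 0.91 [246. 255.]
well_floor [ 0.5579 -0.0371  0.0151] 0.78 [247. 263.]
switch_mid [ 0.6053 -0.1686  0.0369] 0.66 [178. 249.]
station [ 0.5853 -0.1124 -0.0027] 0.88 [209. 265.]
top [[ 0.0291 -0.9968  0.0744  0.423 ]
 [-0.9988 -0.0262  0.0403  0.0697]
 [-0.0382 -0.0755 -0.9964  0.8075]
 [ 0.      0.      0.      1.    ]] 55.077101395288096
brush [ 0.3924  0.1137 -0.0018] 0.62 [315. 292.]
brush [0.4517 0.1845 0.0024] 0.56 [276. 257.]
lotion [ 0.5145  0.3775 -0.0026] 0.82 [171. 220.]
tumbler [ 0.6005  0.2161 -0.0037] 0.64 [262. 174.]
well_mouth [ 0.5625 -0.0385  0.0387] 0.81 [408. 194.]
well_floor [ 0.5594 -0.0355  0.0102] 0.65 [403. 199.]
switch_mid [ 0.6053 -0.1687  0.0379] 0.74 [486. 171.]
station [ 0.5787 -0.1115 -0.0017] 0.7 [446. 190.]
```

View pics/scene0.png

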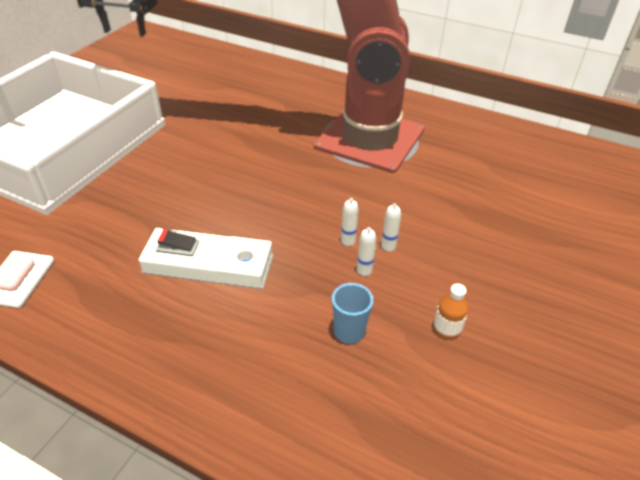

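View pics/top0.png

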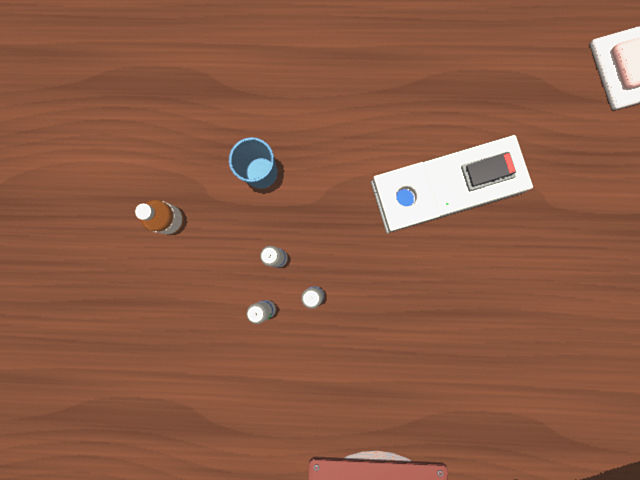

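The scene view shows three brush look-alikes at about (350,220), (367,250) and (391,228), the station with its rocker at (180,240) and its well at (246,257), the tumbler at (351,313) and the lotion at (450,312). The top view agrees. The brush at about (0.453,0.180) is farthest from the base, 0.49 m against 0.41 m for the other two. I'll swing round at a safe height.

Careful with the scale: shifts go in shares of 30 cm and turns go in shares of 180 degrees. That gives: 205 mm / 300 = 0.6833, 164 mm / 300 = 0.5467.

Request:
{"fn": "servo_tool", "kwargs": {"series": [[0,0,0,0.1367,-0.09,0,-1],[0,0,0,0.2733,-0.18,0,-1],[0,0,0,0.41,-0.27,0,-1],[0,0,0,0.5467,-0.36,0,-1],[0,0,0,0.6833,-0.45,0,-1]]}}

```text
t: 1.3
tool_pos: [0.3381, -0.4384, 0.2339]
tool_rot: [[0.963, 0.271, 0.0], [0.271, -0.963, -0.001], [0.0, 0.001, -1.0]]
force: [1.1, -1.0, 0.3]
finger_gap: 0.0871
grasp_force: 0.0
```

In the tool's units: 205 mm / 300 = 0.6833, 164 mm / 300 = 0.5467.

Request:
{"fn": "servo_tool", "kwargs": {"series": [[0,0,0,0.1367,-0.09,0,-1],[0,0,0,0.2733,-0.18,0,-1],[0,0,0,0.41,-0.27,0,-1],[0,0,0,0.5467,-0.36,0,-1],[0,0,0,0.6833,-0.45,0,-1]]}}

```text
t: 1.8
tool_pos: [0.4988, -0.2529, 0.2339]
tool_rot: [[0.963, 0.271, 0.001], [0.271, -0.963, -0.0], [0.001, 0.001, -1.0]]
force: [1.0, -1.1, 0.8]
finger_gap: 0.087
grasp_force: 0.0
```

In the tool's units: -235 mm / 300 = -0.7833, -188 mm / 300 = -0.6267.

Request:
{"fn": "servo_tool", "kwargs": {"series": [[0,0,0,0.03,-0.1567,0,-1],[0,0,0,0.06,-0.3133,0,-1],[0,0,0,0.09,-0.47,0,-1],[0,0,0,0.12,-0.6267,0,-1],[0,0,0,0.15,-0.7833,0,-1]]}}

```text
t: 2.3
tool_pos: [0.4768, -0.0143, 0.2339]
tool_rot: [[0.963, 0.271, 0.001], [0.271, -0.963, -0.0], [0.001, 0.001, -1.0]]
force: [1.5, 0.3, 0.1]
finger_gap: 0.0874
grasp_force: 0.0
```

Request:
{"fn": "servo_tool", "kwargs": {"series": [[0,0,0,0.0233,-0.16,0,-1],[0,0,0,0.05,-0.32,0,-1],[0,0,0,0.0733,-0.48,0,-1],[0,0,0,0.1,-0.6433,0,-1],[0,0,0,0.1,-0.6433,0,-1]]}}

```text
t: 2.8
tool_pos: [0.4519, 0.1851, 0.2343]
tool_rot: [[0.96, 0.28, 0.001], [0.28, -0.96, 0.003], [0.002, -0.002, -1.0]]
force: [0.9, -0.2, 0.3]
finger_gap: 0.087
grasp_force: 0.0
```

Run:
```python
from h import *
f=save("wrist","pics/w1.png"); o=manip.get_obs(); print(o["tool_pos"],f["pose"],f["fovy"])
for d in manip.pinpoint("wrist","brush"): print(np.array(d["at"]),d["confidence"],proj(f,d["at"]))
```

```text
[0.4528 0.1814 0.2339] [[ 0.2803 -0.9262 -0.2523  0.521 ]
 [-0.9599 -0.2712 -0.071   0.2048]
 [-0.0027  0.2621 -0.965   0.3857]
 [ 0.      0.      0.      1.    ]] 70.37089414519035
[ 0.4539  0.1767 -0.0019] 0.89 [331.2771 210.9132]
[ 0.365   0.1991 -0.0009] 0.78 [292.6214 275.3303]
[0.3889 0.1159 0.0019] 0.68 [364.2637 276.5477]
```

View pics/w1.png

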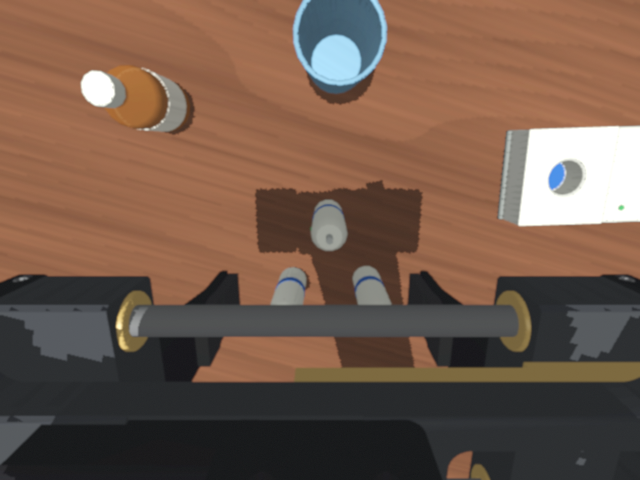

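The wrist view shows the target brush's pin tip at (329,238), the well mouth at about (566,177), and the two look-alikes below the target.

Run:
```python
from h import *
f=manip.grab_frame("wrist"); o=manip.get_obs()
print("pin",ray(f,329,238,.12),"well",ray(f,566,177,.04), o["tool_pos"])
R=o["tool_rot"]
print("shift", R.T@(ray(f,329,238,.12)-o["tool_pos"])*1000)
t=manip.grab_frame("top"); s=manip.grab_frame("scene")
print("scene pin",ray(s,369,229,.12),"top well",ray(t,405,196,.04))
for c in("scene","top"):
  for d in manip.pinpoint(c,"brush"): print(np.array(d["at"]))
```

```text
pin [0.4549 0.1745 0.12  ] well [ 0.5601 -0.0434  0.04  ] [0.4539 0.1774 0.2336]
shift [  0.1754   3.0562 113.5601]
scene pin [0.4529 0.1801 0.12  ] top well [ 0.559 -0.034  0.04 ]
[0.4519 0.1734 0.0024]
[0.3625 0.1984 0.0007]
[0.3918 0.1175 0.0001]
[0.3922 0.1152 0.0002]
[ 0.5856 -0.1158  0.0002]
```

In the tool's units: 163 mm / 300 = 0.5433, 130 mm / 300 = 0.4333.

Request:
{"fn": "servo_tool", "kwargs": {"series": [[0,0,0,0,0.0033,0.15,-1],[0,0,0,0,0.0033,0.3,-1],[0,0,0,0,0.0033,0.4333,-1],[0,0,0,0,0.0033,0.5433,-1],[0,0,0,0,0.0033,0.5433,-1]]}}

```text
t: 3.65
tool_pos: [0.4514, 0.1748, 0.0668]
tool_rot: [[0.963, 0.27, -0.007], [0.27, -0.963, -0.002], [-0.007, -0.0, -1.0]]
force: [-0.7, 0.7, 0.1]
finger_gap: 0.087
grasp_force: 0.0
```

Request:
{"fn": "servo_tool", "kwargs": {"series": [[0,0,0,0,0,0,1],[0,0,0,0,0,0,1],[0,0,0,0,0,0,1],[0,0,0,0,0,0,1],[0,0,0,0,0,0,1]], "squeeze": 12}}

```text
t: 4.15
tool_pos: [0.4545, 0.1769, 0.0713]
tool_rot: [[0.963, 0.271, 0.001], [0.271, -0.963, 0.0], [0.001, 0.0, -1.0]]
force: [0.2, 0.3, 0.0]
finger_gap: 0.0547
grasp_force: 0.0
```

Request:
{"fn": "servo_tool", "kwargs": {"series": [[0,0,0,0,0,0,1],[0,0,0,0,0,0,1],[0,0,0,0,0,0,1]]}}

```text
t: 4.45
tool_pos: [0.454, 0.1769, 0.0706]
tool_rot: [[0.962, 0.271, -0.0], [0.271, -0.962, 0.0], [0.0, -0.0, -1.0]]
force: [-0.7, 0.3, 0.7]
finger_gap: 0.0314
grasp_force: 12.1
```

In the tool's units: -70 mm / 300 = -0.2333, -65 mm / 300 = -0.2167.

Request:
{"fn": "servo_tool", "kwargs": {"series": [[0,0,0,0,0,-0.0333,1],[0,0,0,0,0,-0.1,1],[0,0,0,0,0,-0.1667,1],[0,0,0,0,0,-0.2167,1],[0,0,0,0,0,-0.2333,1]], "squeeze": 15}}

```text
t: 4.95
tool_pos: [0.4548, 0.1772, 0.1425]
tool_rot: [[0.962, 0.271, 0.002], [0.271, -0.962, 0.0], [0.002, 0.0, -1.0]]
force: [-0.1, 0.2, -1.6]
finger_gap: 0.032
grasp_force: 15.0
```

In the tool's units: 130 mm / 300 = 0.4333, 100 mm / 300 = 0.3333.

Request:
{"fn": "servo_tool", "kwargs": {"series": [[0,0,0,0.01,0.05,0,1],[0,0,0,0.0267,0.1333,0,1],[0,0,0,0.0433,0.2333,0,1],[0,0,0,0.0633,0.3333,0,1],[0,0,0,0.08,0.4333,0,1]]}}

```text
t: 5.45
tool_pos: [0.5125, 0.0571, 0.1403]
tool_rot: [[0.962, 0.272, -0.001], [0.272, -0.962, -0.0], [-0.001, -0.0, -1.0]]
force: [-0.0, 1.0, -1.3]
finger_gap: 0.0315
grasp_force: 15.0
```

In the tool's units: 90 mm / 300 = 0.3, 80 mm / 300 = 0.2667.

Request:
{"fn": "servo_tool", "kwargs": {"series": [[0,0,0,0.02,0.1,0,1],[0,0,0,0.0367,0.2,0,1],[0,0,0,0.05,0.2667,0,1],[0,0,0,0.0567,0.3,0,1],[0,0,0,0.0567,0.3,0,1]]}}

```text
t: 5.95
tool_pos: [0.5533, -0.0244, 0.1402]
tool_rot: [[0.963, 0.27, -0.001], [0.27, -0.963, 0.0], [-0.001, -0.001, -1.0]]
force: [0.6, 0.6, -1.6]
finger_gap: 0.032
grasp_force: 15.0
```

Run:
```python
from h import *
o=manip.get_obs(); print(o["t"],o["tool_pos"],o["force"],o["finger_gap"])
for c in("wrist","top","scene"):
  f=save(c,f"pics/{c}2.png")
  if c=="wrist": print(f["pose"])
  for n in ("well_mouth","well_floor","brush","switch_mid"):
    for d in manip.pinpoint(c,n): print(c,n,np.array(d["at"]),round(d["confidence"],2),proj(f,d["at"]).round())
```

```text
5.95 [ 0.5533 -0.0244  0.1402] [ 0.5654  0.6051 -1.6133] 0.03202478862417
[[ 0.2698 -0.9286 -0.2546  0.623 ]
 [-0.9629 -0.2604 -0.0705 -0.0052]
 [-0.0008  0.2642 -0.9645  0.2915]
 [ 0.      0.      0.      1.    ]]
wrist well_mouth [ 0.56  -0.034  0.043] 0.69 [338. 239.]
wrist brush [ 0.5529 -0.0216  0.0684] 0.63 [319. 254.]
wrist switch_mid [ 0.6064 -0.1671  0.0414] 0.63 [524. 227.]
top well_mouth [ 0.5609 -0.0368  0.0399] 0.97 [407. 195.]
top well_floor [ 0.5569 -0.0372  0.0093] 0.72 [404. 200.]
top brush [ 0.3929  0.118  -0.0024] 0.89 [313. 292.]
scene well_mouth [ 0.5584 -0.0376  0.0383] 0.58 [245. 255.]
scene well_mouth [ 0.6059 -0.1687  0.0361] 0.5 [178. 249.]
scene well_mouth [ 0.5622 -0.0378  0.0161] 0.21 [245. 264.]
scene well_floor [ 0.5592 -0.0392  0.0151] 0.79 [245. 263.]
scene brush [0.3898 0.1128 0.0009] 0.78 [348. 241.]
scene brush [ 0.3639  0.198  -0.0026] 0.71 [388. 248.]
scene brush [ 0.5508 -0.0215  0.0719] 0.62 [253. 244.]
scene switch_mid [ 0.603  -0.1674  0.0385] 0.7 [179. 247.]
```

View pics/wrist2.png

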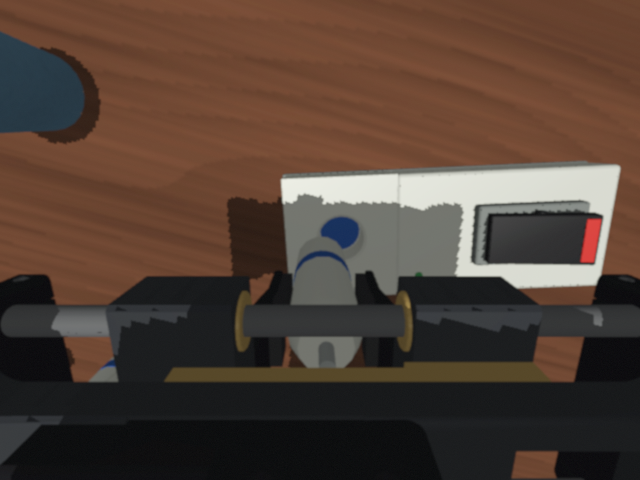

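The wrist view shows the held brush just behind the well, with the blue floor at (340,232) and the red end of the rocker at (592,240). The fixes on the well average (0.5593,-0.037). I'll move above it and measure again.

In the tool's units: 22 mm / 300 = 0.0733, 16 mm / 300 = 0.0533.

Request:
{"fn": "servo_tool", "kwargs": {"series": [[0,0,0,0.0067,0.03,0,1],[0,0,0,0.0083,0.045,0.02,1],[0,0,0,0.0083,0.045,0.0533,1],[0,0,0,0.0083,0.045,0.0733,1],[0,0,0,0.0083,0.045,0.0733,1]]}}

```text
t: 7.2
tool_pos: [0.5583, -0.0359, 0.1169]
tool_rot: [[0.962, 0.272, -0.003], [0.272, -0.962, 0.001], [-0.002, -0.001, -1.0]]
force: [-1.1, 0.7, -1.0]
finger_gap: 0.0319
grasp_force: 15.0
```

Run:
```python
from h import *
P=[]
for i in range(3):
  o=manip.get_obs(); P.append(o["tool_pos"])
  f=manip.grab_frame("scene")
  for d in manip.pinpoint("scene","brush"):
    if d["at"][1]<.05: print(np.array(d["at"]),round(d["confidence"],2))
print(np.array(P),o["force"])
f=save("scene","pics/s3.png"); im=cv2.imread("pics/s3.png")
a=cv2.resize(im[200:300,190:310],(600,500),interpolation=cv2.INTER_CUBIC)
b=cv2.resize(cv2.imread("pics/scene0.png")[220:300,140:280],None,fx=4,fy=4,interpolation=cv2.INTER_CUBIC)
t=cv2.resize(cv2.imread("pics/top0.png")[165:225,370:440],None,fx=4,fy=4,interpolation=cv2.INTER_CUBIC)
c=np.zeros((580,800,3),np.uint8); c[:320,:560]=b; c[330:570,:280]=t; s=cv2.resize(im[205:285,200:300],(400,320)); c[-250:,300:612]=cv2.resize(s,(312,250))
cv2.imwrite("pics/c3.png",c)
```

```text
[ 0.5544 -0.0352  0.0453] 0.61
[ 0.5559 -0.0347  0.0501] 0.76
[ 0.557  -0.0383  0.0493] 0.59
[[ 0.5583 -0.0359  0.1169]
 [ 0.5591 -0.0358  0.1183]
 [ 0.5594 -0.0358  0.1188]] [-0.264   0.1834 -1.1569]
```

View pics/c3.png

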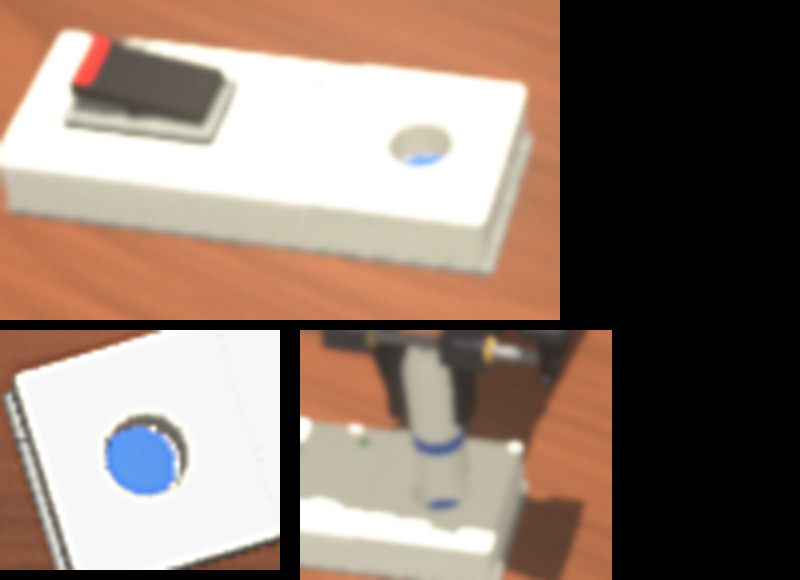

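The crops show the well mouth at (244.7,255.7) in the scene view and (406.1,195.7) in the top view. The held brush is over the mouth, with a sliver of blue floor visible in front of it.

Run:
```python
from h import *
s=manip.grab_frame("scene");t=manip.grab_frame("top")
print(ray(s,244.7,255.7,.04),ray(t,406.1,195.7,.04), manip.get_obs()["tool_pos"])
print(proj(s,[.5594,-.0358,.048]),proj(s,[.5594,-.0358,.168]))
im=s["frame"]
import subprocess
c=cv2.resize(im[200:290,205:295,::-1],None,fx=6,fy=6,interpolation=cv2.INTER_CUBIC); cv2.imwrite("pics/c4.png",c)
```

```text
[ 0.5615 -0.0372  0.04  ] [ 0.5595 -0.0358  0.04  ] [ 0.5594 -0.036   0.1188]
[245.5439 252.4777] [240.7999 206.9865]
```

View pics/c4.png

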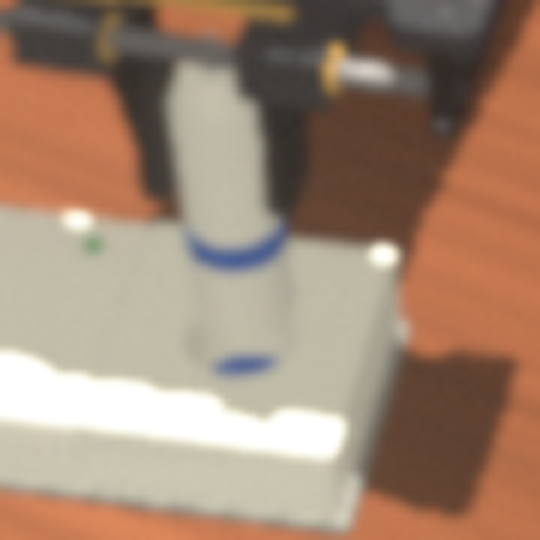

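The tool is within about 1 mm of the well axis, so I'll lower slowly and watch the force.

In the tool's units: 10 mm / 300 = 0.0333, 9 mm / 300 = 0.03.

Request:
{"fn": "servo_tool", "kwargs": {"series": [[0,0,0,0.0023,0.0023,0.0067,1],[0,0,0,0.0023,0.0023,0.0167,1],[0,0,0,0.0023,0.0023,0.0233,1],[0,0,0,0.0023,0.0023,0.03,1],[0,0,0,0.0023,0.0023,0.0333,1]]}}

```text
t: 8.15
tool_pos: [0.56, -0.0366, 0.1082]
tool_rot: [[0.962, 0.271, -0.0], [0.271, -0.962, 0.0], [-0.0, -0.0, -1.0]]
force: [0.6, 0.5, -2.3]
finger_gap: 0.0316
grasp_force: 15.0
```

In the tool's units: 5 mm / 300 = 0.0167, 4 mm / 300 = 0.0133.

Request:
{"fn": "servo_tool", "kwargs": {"series": [[0,0,0,0,0,0.0033,1],[0,0,0,0,0,0.0067,1],[0,0,0,0,0,0.01,1],[0,0,0,0,0,0.0133,1],[0,0,0,0,0,0.0167,1]]}}

```text
t: 8.65
tool_pos: [0.5603, -0.0368, 0.1036]
tool_rot: [[0.963, 0.271, 0.0], [0.271, -0.963, -0.0], [0.0, 0.0, -1.0]]
force: [1.2, -0.4, -0.5]
finger_gap: 0.0316
grasp_force: 15.0
```

In the tool's units: 9 mm / 300 = 0.03, 8 mm / 300 = 0.0267.

Request:
{"fn": "servo_tool", "kwargs": {"series": [[0,0,0,0,0,0.0067,1],[0,0,0,0,0,0.0133,1],[0,0,0,0,0,0.02,1],[0,0,0,0,0,0.0267,1],[0,0,0,0,0,0.03,1]]}}

```text
t: 9.15
tool_pos: [0.5602, -0.0367, 0.0944]
tool_rot: [[0.963, 0.271, -0.0], [0.271, -0.963, -0.0], [-0.0, 0.0, -1.0]]
force: [1.0, -1.2, -0.2]
finger_gap: 0.0315
grasp_force: 15.0
```

In the tool's units: 8 mm / 300 = 0.0267, 7 mm / 300 = 0.0233.

Request:
{"fn": "servo_tool", "kwargs": {"series": [[0,0,0,0,0,0.0067,1],[0,0,0,0,0,0.0133,1],[0,0,0,0,0,0.02,1],[0,0,0,0,0,0.0233,1],[0,0,0,0,0,0.0267,1]]}}

```text
t: 9.65
tool_pos: [0.5602, -0.0366, 0.0865]
tool_rot: [[0.962, 0.271, 0.0], [0.271, -0.962, 0.0], [0.0, -0.0, -1.0]]
force: [1.5, -1.6, -0.2]
finger_gap: 0.0314
grasp_force: 15.0
```

In the tool's units: 3 mm / 300 = 0.01, 2.4 mm / 300 = 0.008.

Request:
{"fn": "servo_tool", "kwargs": {"series": [[0,0,0,0,0,0.002,1],[0,0,0,0,0,0.004,1],[0,0,0,0,0,0.006,1],[0,0,0,0,0,0.008,1],[0,0,0,0,0,0.01,1]]}}

```text
t: 10.15
tool_pos: [0.5602, -0.0366, 0.0836]
tool_rot: [[0.962, 0.271, 0.0], [0.271, -0.962, 0.0], [0.0, 0.0, -1.0]]
force: [1.5, -1.0, -0.0]
finger_gap: 0.0318
grasp_force: 15.0
```

In the tool's units: 0.8 mm / 300 = 0.0027, 0.4 mm / 300 = 0.0013.

Request:
{"fn": "servo_tool", "kwargs": {"series": [[0,0,0,0,0,0.0013,1],[0,0,0,0,0,0.0027,1],[0,0,0,0,0,0.0027,1]]}}

```text
t: 10.45
tool_pos: [0.5601, -0.0366, 0.0827]
tool_rot: [[0.962, 0.271, -0.0], [0.271, -0.962, 0.0], [-0.0, -0.0, -1.0]]
force: [1.9, -0.7, -0.3]
finger_gap: 0.0317
grasp_force: 15.0
```

In the tool's units: 0.6 mm / 300 = 0.002, 0.3 mm / 300 = 0.001.

Request:
{"fn": "servo_tool", "kwargs": {"series": [[0,0,0,0,0,0.001,1],[0,0,0,0,0,0.002,1],[0,0,0,0,0,0.002,1]]}}

```text
t: 10.75
tool_pos: [0.5604, -0.0364, 0.0826]
tool_rot: [[0.962, 0.271, 0.001], [0.271, -0.962, 0.0], [0.001, 0.0, -1.0]]
force: [-0.1, -0.9, 4.5]
finger_gap: 0.0314
grasp_force: 15.1
```

In the tool's units: 0.6 mm / 300 = 0.002, 0.3 mm / 300 = 0.001.

Request:
{"fn": "servo_tool", "kwargs": {"series": [[0,0,0,0,0,0.001,1],[0,0,0,0,0,0.002,1],[0,0,0,0,0,0.002,1]]}}

```text
t: 11.05
tool_pos: [0.5606, -0.0361, 0.0824]
tool_rot: [[0.962, 0.272, 0.001], [0.272, -0.962, 0.0], [0.001, 0.0, -1.0]]
force: [-0.1, 0.2, 8.6]
finger_gap: 0.0316
grasp_force: 15.1
```

The force came on as the foot reached the floor at the expected height. I'll release now.

In the tool's units: -0.8 mm / 300 = -0.0027.

Request:
{"fn": "servo_tool", "kwargs": {"series": [[0,0,0,0,0,-0.0027,1],[0,0,0,0,0,-0.0027,0.2],[0,0,0,0,0,-0.0027,0],[0,0,0,0,0,-0.0027,-0.3],[0,0,0,0,0,-0.0027,-0.3]]}}

```text
t: 11.55
tool_pos: [0.5599, -0.0365, 0.0821]
tool_rot: [[0.962, 0.271, -0.001], [0.271, -0.962, 0.0], [-0.001, -0.0, -1.0]]
force: [-0.0, 0.4, 0.6]
finger_gap: 0.0508
grasp_force: 0.0
```

Request:
{"fn": "servo_tool", "kwargs": {"series": [[0,0,0,0,0,0,-0.3],[0,0,0,0,0,0,-0.3],[0,0,0,0,0,0,-0.3],[0,0,0,0,0,0,-0.3]]}}

```text
t: 11.95
tool_pos: [0.5601, -0.0366, 0.0824]
tool_rot: [[0.963, 0.271, 0.0], [0.271, -0.963, 0.0], [0.0, -0.0, -1.0]]
force: [0.7, 0.2, 1.0]
finger_gap: 0.0563
grasp_force: 0.0
```

Run:
```python
from h import *
f=manip.grab_frame("scene"); o=manip.get_obs(); print(o["tool_pos"],o["finger_gap"],o["grasp_force"],o["force"])
for d in manip.pinpoint("scene","brush"): print(np.array(d["at"]),round(d["confidence"],2))
```

```text
[ 0.5602 -0.0365  0.0824] 0.05631733620929008 0.0 [-0.0054  0.235  -0.4697]
[0.3868 0.1144 0.0022] 0.93
[ 0.5614 -0.0362  0.0105] 0.86
[ 0.3595  0.1948 -0.0031] 0.76
```

In the tool's units: -120 mm / 300 = -0.4, -90 mm / 300 = -0.3.

Request:
{"fn": "servo_tool", "kwargs": {"series": [[0,0,0,0,0,-0.0167,-0.3],[0,0,0,0,0,-0.0667,-0.3],[0,0,0,0,0,-0.1667,-0.3],[0,0,0,0,0,-0.3,-0.3],[0,0,0,0,0,-0.4,-0.3]]}}

```text
t: 12.55
tool_pos: [0.5607, -0.0362, 0.206]
tool_rot: [[0.962, 0.272, 0.003], [0.272, -0.962, -0.0], [0.002, 0.001, -1.0]]
force: [0.3, -0.3, 0.0]
finger_gap: 0.0567
grasp_force: 0.0
```

In the tool's units: 165 mm / 300 = 0.55, 145 mm / 300 = 0.4833.

Request:
{"fn": "servo_tool", "kwargs": {"series": [[0,0,0,0.0033,0.0667,0,1],[0,0,0,0.01,0.2,0,1],[0,0,0,0.02,0.35,0,1],[0,0,0,0.03,0.4833,0,1],[0,0,0,0.0317,0.55,0,1]], "squeeze": 20}}

```text
t: 13.05
tool_pos: [0.6143, -0.1973, 0.2034]
tool_rot: [[0.964, 0.267, 0.001], [0.267, -0.964, -0.001], [0.0, 0.002, -1.0]]
force: [0.0, -0.0, -0.3]
finger_gap: 0.0242
grasp_force: 0.0
```

Request:
{"fn": "servo_tool", "kwargs": {"series": [[0,0,0,0,0,0,1],[0,0,0,0,0,0,1],[0,0,0,0,0,0,1],[0,0,0,0,0,0,1],[0,0,0,0,0,0,1]]}}

```text
t: 13.55
tool_pos: [0.6141, -0.1917, 0.2028]
tool_rot: [[0.962, 0.273, 0.0], [0.273, -0.962, 0.0], [0.0, 0.0, -1.0]]
force: [-0.8, 0.6, 0.2]
finger_gap: 0.0006
grasp_force: 0.0
```

Run:
```python
from h import *
o=manip.get_obs(); print(o["tool_pos"],o["finger_gap"],o["force"])
s=manip.grab_frame("scene"); e=np.array([.6166,-.2016])
for d in manip.pinpoint("scene","brush"): print("brush",np.array(d["at"]),round(d["confidence"],2))
for z in(.06,.065,.07,.075,.08,.085): print(z,proj(s,[*e,z]))
for c in("scene","wrist","top"):
  f=s if c=="scene" else save(c,f"pics/{c}5.png")
  for d in manip.look_for(c,"rocker"): print(c,np.array(d["at"]),round(d["confidence"],2))
  for d in manip.pinpoint(c,"switch_mid"): print(c,np.array(d["at"]),round(d["confidence"],2))
# red blob in wide views taken at the start
for fn,c in(("scene0",s),("top0",f)):
  im=cv2.imread(f"pics/{fn}.png"); b,g,r=[im[:,:,i].astype(int) for i in range(3)]
  m=(r>150)&(g<70)&(b<70); 
  m[:, :150 if fn=="scene0" else 450]=0
  n,l,st,ce=cv2.connectedComponentsWithStats(m.astype(np.uint8)); 
  for i in range(1,n):
    if st[i][4]>15: print(fn,st[i],ce[i])
for z in(.06,.07,.08): print("top",z,proj(f,[.6156,-.1987,z]), "scene",proj(s,[.6156,-.1987,z]))
```

```text
[ 0.6141 -0.1917  0.2028] 0.0006214786739683702 [-0.8087  0.577   0.24  ]
brush [ 0.3648  0.1981 -0.004 ] 0.93
brush [ 0.5568 -0.0387  0.0144] 0.91
brush [0.3873 0.1147 0.0032] 0.82
0.06 [159.6096 238.44  ]
0.065 [159.1585 236.6482]
0.07 [158.7046 234.8452]
0.075 [158.2478 233.0309]
0.08 [157.7881 231.2051]
0.085 [157.3256 229.3677]
scene [ 0.6037 -0.16    0.064 ] 0.94
scene [ 0.6057 -0.1664  0.04  ] 0.94
scene [ 0.5837 -0.1119  0.002 ] 0.38
wrist [ 0.6034 -0.1684  0.0649] 0.56
wrist [ 0.6037 -0.1648  0.0409] 0.66
top [ 0.5973 -0.1589  0.0653] 0.7
top [ 0.6074 -0.1683  0.0357] 0.83
top 0.06 [509.176 161.675] scene [161.0851 238.6093]
top 0.07 [511.4469 160.1373] scene [160.1891 235.0147]
top 0.08 [513.7798 158.5575] scene [159.2818 231.3748]
```

View pics/wrist5.png

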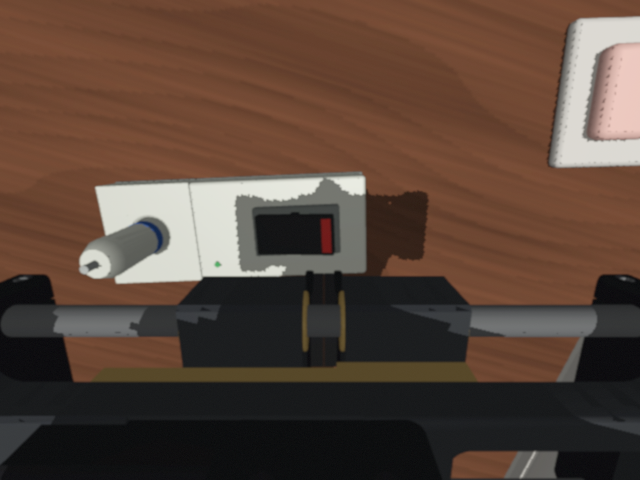

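The wrist view shows the closed fingers lined up with the red strip at (327,236), and the brush standing in the well. The rocker's face is at about z = 0.065, so its red end should be near 0.070. I'll descend to about 15 mm above that, then creep.

In the tool's units: 103 mm / 300 = 0.3433, 100 mm / 300 = 0.3333.

Request:
{"fn": "servo_tool", "kwargs": {"series": [[0,0,0,0,0,0.1,1],[0,0,0,0,0,0.2167,1],[0,0,0,0,0,0.3,1],[0,0,0,0,0,0.3333,1],[0,0,0,0,0,0.3433,1]]}}

```text
t: 14.55
tool_pos: [0.6136, -0.1927, 0.0985]
tool_rot: [[0.962, 0.271, -0.002], [0.271, -0.962, 0.001], [-0.001, -0.001, -1.0]]
force: [0.4, -0.3, -0.5]
finger_gap: 0.0004
grasp_force: 0.0
```

Request:
{"fn": "servo_tool", "kwargs": {"series": [[0,0,0,0,0,0.0033,1],[0,0,0,0,0,0.0067,1],[0,0,0,0,0,0.01,1],[0,0,0,0,0,0.0133,1],[0,0,0,0,0,0.0167,1]]}}

```text
t: 15.05
tool_pos: [0.6143, -0.1929, 0.0948]
tool_rot: [[0.962, 0.271, 0.001], [0.271, -0.962, -0.0], [0.001, 0.0, -1.0]]
force: [0.6, 0.4, 0.3]
finger_gap: 0.0002
grasp_force: 0.0
```

In the tool's units: 5 mm / 300 = 0.0167, 4 mm / 300 = 0.0133.

Request:
{"fn": "servo_tool", "kwargs": {"series": [[0,0,0,0,0,0.0033,1],[0,0,0,0,0,0.0067,1],[0,0,0,0,0,0.01,1],[0,0,0,0,0,0.0133,1],[0,0,0,0,0,0.0167,1]]}}

```text
t: 15.55
tool_pos: [0.614, -0.1928, 0.0893]
tool_rot: [[0.962, 0.271, -0.0], [0.271, -0.962, 0.0], [-0.0, -0.0, -1.0]]
force: [-0.4, 0.7, 0.7]
finger_gap: 0.0007
grasp_force: 0.0
```

Fingertips are at about z = 0.078. I'll keep creeping, at 8 mm/s.

In the tool's units: 4 mm / 300 = 0.0133, 3.2 mm / 300 = 0.0107.

Request:
{"fn": "servo_tool", "kwargs": {"series": [[0,0,0,0,0,0.0027,1],[0,0,0,0,0,0.0053,1],[0,0,0,0,0,0.008,1],[0,0,0,0,0,0.0107,1],[0,0,0,0,0,0.0133,1]]}}

```text
t: 16.05
tool_pos: [0.6141, -0.1928, 0.0853]
tool_rot: [[0.962, 0.271, 0.0], [0.271, -0.962, -0.0], [0.0, 0.0, -1.0]]
force: [-0.3, 0.3, 0.6]
finger_gap: -0.0
grasp_force: 0.0
```

In the tool's units: 3.5 mm / 300 = 0.0117, 2.8 mm / 300 = 0.0093.

Request:
{"fn": "servo_tool", "kwargs": {"series": [[0,0,0,0,0,0.0023,1],[0,0,0,0,0,0.0047,1],[0,0,0,0,0,0.007,1],[0,0,0,0,0,0.0093,1],[0,0,0,0,0,0.0117,1]]}}

```text
t: 16.55
tool_pos: [0.6141, -0.1928, 0.0818]
tool_rot: [[0.962, 0.271, 0.0], [0.271, -0.962, 0.0], [0.0, -0.0, -1.0]]
force: [0.5, 0.2, 1.1]
finger_gap: 0.0006
grasp_force: 0.9
```

In the tool's units: 2.5 mm / 300 = 0.0083, 2 mm / 300 = 0.0067.

Request:
{"fn": "servo_tool", "kwargs": {"series": [[0,0,0,0,0,0.0017,1],[0,0,0,0,0,0.0033,1],[0,0,0,0,0,0.005,1],[0,0,0,0,0,0.0067,1],[0,0,0,0,0,0.0083,1]]}}

```text
t: 17.05
tool_pos: [0.6143, -0.1934, 0.0796]
tool_rot: [[0.963, 0.271, 0.001], [0.271, -0.963, -0.001], [0.001, 0.001, -1.0]]
force: [1.0, -2.5, 3.8]
finger_gap: 0.0005
grasp_force: 1.6
```

Request:
{"fn": "servo_tool", "kwargs": {"series": [[0,0,0,0,0,0.0017,1],[0,0,0,0,0,0.0033,1],[0,0,0,0,0,0.005,1],[0,0,0,0,0,0.0067,1]]}}

```text
t: 17.45
tool_pos: [0.6139, -0.1925, 0.0771]
tool_rot: [[0.962, 0.271, -0.0], [0.271, -0.962, 0.0], [-0.0, -0.001, -1.0]]
force: [-0.0, -0.9, 0.8]
finger_gap: 0.0002
grasp_force: 0.6
```

In the tool's units: 1 mm / 300 = 0.0033, 0.5 mm / 300 = 0.0017.

Request:
{"fn": "servo_tool", "kwargs": {"series": [[0,0,0,0,0,0.0017,1],[0,0,0,0,0,0.0033,1],[0,0,0,0,0,0.0033,1]]}}

```text
t: 17.75
tool_pos: [0.6137, -0.1924, 0.0759]
tool_rot: [[0.962, 0.272, -0.001], [0.272, -0.962, 0.001], [-0.001, -0.001, -1.0]]
force: [-0.3, 0.4, -0.3]
finger_gap: 0.0004
grasp_force: 0.0
```

Run:
```python
from h import *
o=manip.get_obs(); print(o["tool_pos"],o["force"])
f=manip.grab_frame("scene"); w=manip.grab_frame("wrist")
a=cv2.resize(f["frame"][210:290,130:260,::-1],None,fx=5,fy=5,interpolation=cv2.INTER_CUBIC)
cv2.imwrite("pics/c6.png",a)
```

```text
[ 0.6137 -0.1924  0.0759] [-0.2895  0.4283 -0.3421]
```

View pics/c6.png

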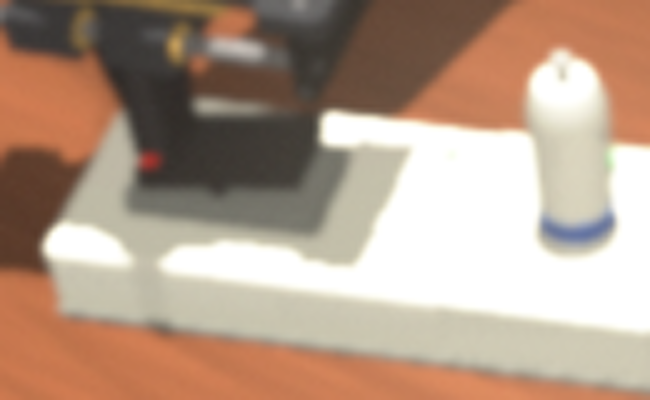

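The crop shows the rocker tipped the other way, with its red end low at (150,160) in the crop, and the brush standing in the well. The pressing force has gone. I'll retreat and check.

In the tool's units: -110 mm / 300 = -0.3667, -90 mm / 300 = -0.3.

Request:
{"fn": "servo_tool", "kwargs": {"series": [[0,0,0,0,0,-0.0167,1],[0,0,0,0,0,-0.0667,1],[0,0,0,0,0,-0.1667,1],[0,0,0,0,0,-0.3,1],[0,0,0,0,0,-0.3667,1]]}}

```text
t: 18.35
tool_pos: [0.6155, -0.1928, 0.1915]
tool_rot: [[0.962, 0.271, 0.005], [0.272, -0.962, -0.001], [0.004, 0.003, -1.0]]
force: [0.4, -0.7, 0.5]
finger_gap: 0.0005
grasp_force: 0.0
```

In the tool's units: 120 mm / 300 = 0.4, 115 mm / 300 = 0.3833.

Request:
{"fn": "servo_tool", "kwargs": {"series": [[0,0,0,0,0.1333,-0.0333,1],[0,0,0,0,0.2667,-0.0333,1],[0,0,0,0,0.3833,-0.0333,1],[0,0,0,0,0.4,-0.0333,1],[0,0,0,0,0.4,-0.0333,1]]}}

```text
t: 18.85
tool_pos: [0.6465, -0.3095, 0.1969]
tool_rot: [[0.963, 0.269, 0.0], [0.269, -0.963, 0.0], [0.0, -0.0, -1.0]]
force: [0.1, 1.3, -0.2]
finger_gap: 0.0004
grasp_force: 0.0
```

Run:
```python
from h import *
o=manip.get_obs(); print(o["t"],o["tool_pos"],o["force"])
f=manip.grab_frame("scene")
for n in("brush","lotion","tumbler"):
  for d in manip.pinpoint("scene",n): print(n,np.array(d["at"]),round(d["confidence"],2))
a=cv2.resize(f["frame"][210:290,130:270,::-1],None,fx=4,fy=3.6,interpolation=cv2.INTER_CUBIC)
b=cv2.resize(cv2.imread("pics/scene0.png")[210:290,130:270],None,fx=4,fy=3.6,interpolation=cv2.INTER_CUBIC)
cv2.imwrite("pics/c7.png",np.vstack([b,a]))
```

```text
18.85 [ 0.6465 -0.3095  0.1969] [ 0.0653  1.2835 -0.2405]
brush [ 0.3628  0.1962 -0.0024] 0.97
brush [ 0.5589 -0.0375  0.0108] 0.84
brush [ 0.39    0.1167 -0.0001] 0.61
brush [ 0.5554 -0.0381  0.014 ] 0.29
lotion [0.5141 0.3768 0.0035] 0.61
tumbler [0.599  0.2187 0.0018] 0.72
```

View pics/c7.png

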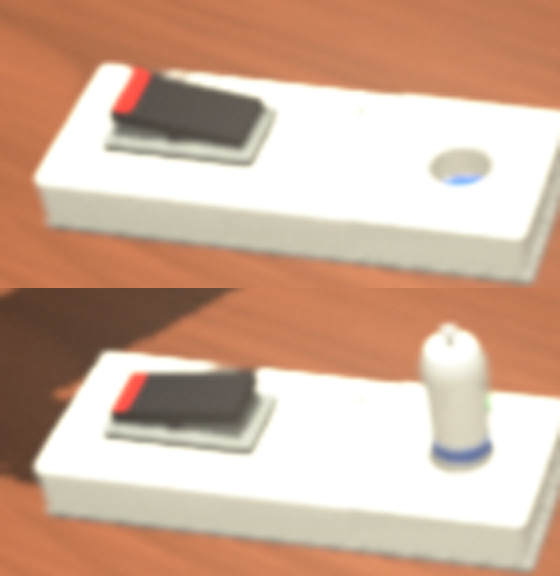

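The before/after crop shows the rocker flipped to on, with its red end at (128,392) now low. The brush stands upright in the well, and the lotion and tumbler haven't moved.

```bash
python3 -c "
from station import manip
print(manip.finish_job())"
```

```text
the job is handed in; nothing more can be done
None
```

Job handed in at about 19 s of the 58 s allowed, verdict not shown: the brush stands released in the well, the rocker is snapped on, and the lotion and tumbler are where they were.

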